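# Take the battery door out of a wooden lamp cottage

### The job

The wooden lamp cottage on the shop counter needs new batteries. Swing the brass turn-button right off the red battery door in its roof, press the yellow release tab in towards the door's rib, pivot the door up about its upper edge and draw it out of the frame, then lay it, not drop it, flat in the empty wooden tray, ribbed face up and lengthwise within the tray's walls, and let go. Leave the other things on the counter standing where they are.

Things in the scene. Friction and masses are not known exactly. Their poses are not given: they have to be found in the camera images.
- house: Wooden toy lamp cottage, fixed to the counter, footprint 190 x 156 mm, ridge 172 mm high. Origin at the centre of its underside; x points from the eave (low side, towards the robot) to the back, y to its left, z up; yaw within 0.5 rad of 0. Square chimney on the ridge to 214 mm, at house x 65..93, y -66..-38 mm.
- roof: Dark sloping roof, fixed to the cottage, pitched 0.5 rad. Origin: middle of the door opening in the outer roof surface, 124 mm above the counter. x runs up the slope to the ridge, y to the left (level), z straight out of the roof. The 5 mm board spans x -92..100, y +-78; the opening x -61.5..65, y +-34.5. Door and roof frames coincide while the door is fitted (1 to 2 mm play).
- door: Red snap-in battery door, plate 120 x 66 x 5 mm, about 130 g with tab. Origin: middle of the outer face; x to the tongue end (ridge side when fitted), z out of the outer face. Held by the tongue at the upper end and the tab's catch (to x = -66.5 mm) under the eave board: squeeze tab and rib together and keep squeezed; the lower end lifts. Laid flat, its face is 10 mm above what it lies on.
- door_rib (a point): Centre of the fixed upright grip rib on the door's outer face: door x -26..-20, y +-20, 20 mm high; this point is 10 mm above the face.
- tab_top (a point): Top middle of the yellow release tab, an upright plate 36 mm wide (y), 6 mm thick (x), 20 mm high above the door face; door x -56..-50 when free. It slides with the spring towards the rib.
- tab (a joint): Travel of the release tab towards the rib, m: 0 free, 0.009 fully pressed (a firm stop). A spring pushes back with 4 N at the start and 10 N fully pressed. The catch frees the door from about 0.0065. Free, tab and rib measure 36 mm over their outer faces, pressed 27 mm; the middle of the pressed pair lies at door x = -33.5 mm.
- door_tongue (a point): Tip of the door's tongue (door x = 73, z = -8 mm; 44 mm wide, 4 mm thick, z -10..-6). It reaches 8 mm under the roof board, and the door pivots about that board's edge (roof x = 65, z = -5 mm). Pivoted up by 0.3 to 0.5 rad, the door draws out along its own plane, lower end first, in 12 mm or more.
- slot (a point): Point of the cottage where the tongue's tip lies while the door is fitted (roof x = 73, z = -8 mm).
- turn (a joint): Angle of the brass turn-button about its pivot, rad. 0: it lies across the door, pointing to roof -y; growing: its free end swings up the slope; 1.57: it points straight up the slope and lies beside the door. It starts between -0.1 and 0.5, stops at 1.75, is clear of the door from about 1.4, and stays where it is left (stiff: about 1.5 N at 40 mm from the pivot).
- turn_pivot (a point): Pivot of the turn-button, at roof x = 32, y = 52 mm, at mid height of the bar (8 mm out of the roof). The bar is 14 mm wide, reaches 60 mm from the pivot to its free end, and stands 2 to 14 mm out of the roof; the round hub is 20 mm wide and 17 mm high.
- turn_tip (a point): Point in the turn-button's bar 56 mm from the pivot, near its free end.
- tray: The empty open wooden tray for the door, fixed, 180 x 120 mm outside and 15 mm high, walls and floor 5 mm thick (170 x 110 mm inside). Origin at the centre of its underside; x along its length. It stands to the left or right of the cottage; the boards stand on the other side.
- boards: A loose stack of four chopping boards, 150 x 100 mm, 56 mm high, with 35 mm grips on its +x end. Origin at the centre of the underside. Leave alone.
- fir: A loose green wooden fir tree, 64 mm wide, 140 mm high, close beside the cottage. Origin at the centre of the underside. Leave alone.
- jar: A loose jam jar, 60 mm wide, 80 mm high, close beside the cottage. Origin at the centre of the underside. Leave alone.
- crock: A loose wooden crock of wooden spoons, 86 mm wide, 205 mm high over all, behind the cottage. Origin at the centre of the underside. Leave alone.
There are look-alikes about, which are no part of the job. Of the things shaped like the door, the red one is meant.

How it is judged:
By the outcome, as a careful person would: the job done as asked, in the order asked, and still so for the second after the job is handed in, with the robot touching nothing.
It also fails if it takes over 58 s, if anything falls off the work surface, if the arm or the gripper's body presses on something with over 40 N, if the wrist force passes 120 N, or if a joint passes its speed limit or range.

### The arm

A 6-joint arm with a two-finger parallel gripper is mounted at the origin on the work surface. World frame = base frame: x ahead of the robot, y to its left, z up, the work surface at z = 0. Lengths are in m, angles in rad, forces in N, time in s.
With the tool pointing down it reaches from about 0.225 to 0.875 m from the base axis. Payload 3.4 kg.
Tool frame: the origin (TCP) lies at the very end of the fingers, on their centre line; the grasp point (between the pads) lies 19 mm behind it; z points along the fingers, y is the line along which they close (so a half turn about z gives the same grasp; the last joint's range is limited). The gripper opens to 85 mm and grips with 20 to 120 N. Pads are 22 mm wide; open, the fingers measure 114 mm over their backs; the gripper's body (76 mm by 85 mm) begins 54 mm behind the grasp point. The pads swing forward as they close: fully open they stand 13 mm farther back than shut.
Start: joints at [-1.434, 0.276, 1.505, -0, 1.361, -0.121], TCP at [0.147, -0.556, 0.231] pointing down, gripper open.
Joint ranges: [-2.89, 2.89], [-0.75, 2.08], [0.22, 2.7], [-1.18, 4.32], [0.11, 2.71], [-2.7, 2.7]. Speed limits (rad/s): [2.57, 2.57, 3.14, 3.14, 3.14, 3.14].

### API

Orientations are given as a unit quaternion [w, x, y, z].
In Python, from rig import manip, get_image, camera_info gives the robot as it stands. The module is installed in compiled form; this text tells all that it offers.
- The arm moves only by the shell command python3 -m crank 'ROWS' [FORCE]. ROWS is a JSON object of lists of equal length, an entry for each row: "translation": the shift along the tool's x, y, z in mm, a list of three; "roll": the turn about the tool's z in rad; "fingers": the opening, from 0 (shut) to 1 (fully open). A call has 1 to 8 rows; each row shifts and turns the commanded pose from where the row before left it, along the tool's axes as they then stand; what a row does not reach is not made up. A row lasts 1/10 s, in which the tool goes at most 50 mm and 8.59 degrees, less where a joint would pass 70% of its speed; a pose out of reach is approached as far as the arm can. A call is refused whole if a number of a shift passes 50 or a number of a turn 0.15, either way. A call with a gripper value outside its range is refused whole. The fingers move at their own pace and stop on an object; FORCE is the grip in N (left out, the last holds). Time passes only in rows, so rows that do not move let the fingers close. It gives the time, the measured TCP pose, the force, the opening and the grip force at its end, in the units of the state.
- manip.get_state(): the state, without advancing time (a new reading comes with each control period).
- get_image(name): name is "scene" or "top"; returns the picture (420x560x3 uint8, blue, green, red); there is no depth.
- camera_info(name): a dict with "mtx" (3x3 intrinsics, pixels), "rvec" (rotation vector, rad) and "tvec" (3), from world to camera coordinates, as OpenCV has them. Camera axes: x right, y down, z forward; pixel columns grow to the right and rows downward; lengths in m; the calibration is good to about 2 mm. A picture is of the moment at which its call begins. camera_info takes no time and is no camera call.
- manip.sign_off(): hands the job in; it is judged then, once.
The state is a dict: "clock": time; "qpos": joint angles; "qd": joint speeds; "effort": joint torques, N m; "position": TCP position; "ee_rot": TCP orientation; "contact_force": force on the tool from outside, world axes, zero at the start; "moment": the same for the moment, N m; "width": finger opening in m; "gripper_force": force on a finger pad.
Only numpy, scipy, OpenCV 4.12 (cv2) and the standard library are available. Lean on these libraries where they do the work, as an engineer would, in place of code of your own. Each camera call takes 0.05 s, during which the arm holds its last target. There are 200 camera calls.

## Working session

There is one attempt and no reset: what is moved stays moved. The work goes in short steps, Python scripts to look and compute and a shell command to move; the robot and the scene stay as the last step left them, time stands still between calls to the robot, and variables do not carry over. Pictures are saved under pics/ and viewed, at most 13 in all, crops included, and the job is handed in when it is done.

```bash
mkdir -p pics
python3 - <<'E'
from rig import manip,get_image,camera_info
import cv2
for n in("scene","top"):
    cv2.imwrite(f"pics/{n}0.png",get_image(n)); print(n,camera_info(n))
print(manip.get_state())
E
```

```text
scene {'mtx': array([[420.77035245,   0.        , 285.41218992],
       [  0.        , 420.77035245, 211.75173024],
       [  0.        ,   0.        ,   1.        ]]), 'rvec': array([ 2.1305223 ,  0.51566852, -0.28935307]), 'tvec': array([-0.47893939, -0.0410144 ,  1.18275738])}
top {'mtx': array([[383.02241441,   0.        , 277.11385928],
       [  0.        , 383.02241441, 215.57079498],
       [  0.        ,   0.        ,   1.        ]]), 'rvec': array([ 2.12083786, -2.1499757 ,  0.18314825]), 'tvec': array([-0.01033341,  0.55823013,  0.87658203])}
{'clock': 0.1, 'qpos': array([-1.43400052e+00,  2.76499988e-01,  1.50602884e+00, -2.05586121e-05,
        1.36069379e+00, -1.20991158e-01]), 'qd': array([-0.00079179,  0.00037885, -0.00288927, -0.00024386,  0.00025446,
       -0.00046344]), 'effort': array([ 3.51362587e-04, -4.17702556e+01, -2.46404260e+01, -2.69588882e-04,
        5.82995461e-03, -1.61296214e-05]), 'position': array([ 0.14651742, -0.55551979,  0.23053544]), 'ee_rot': array([-8.14875722e-04,  9.91704123e-01,  1.28538973e-01, -1.64913680e-05]), 'contact_force': array([ 0.08367467, -0.61207884, -0.16228325]), 'moment': array([0.01898573, 0.00311757, 0.02165062]), 'gripper_force': 0.0, 'width': 0.08497672631789398}
```

View pics/scene0.png

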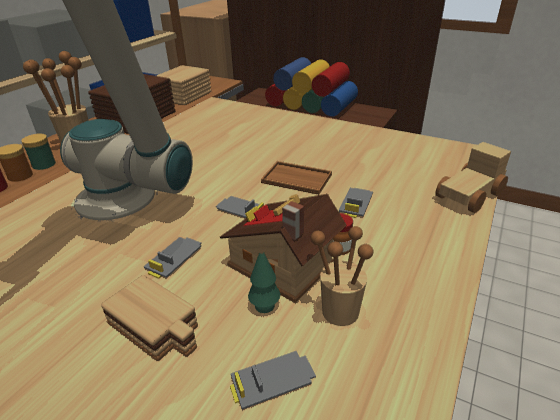

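View pics/top0.png

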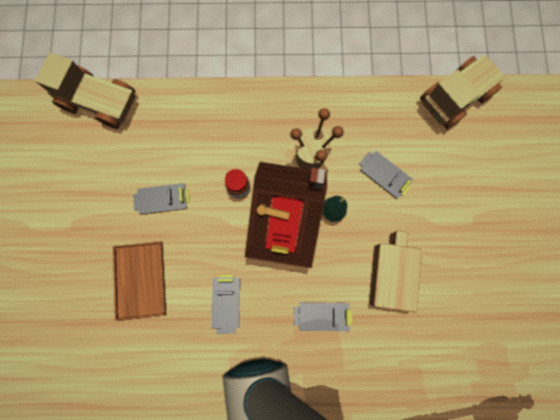

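Top view: +x is up and +y is left. The tray is at (139,281), left of the cottage, which is at (286,215). The arm reaches from the bottom.

Door look-alikes: grey ones at top-view pixels (162,198), (226,304), (323,317) and (386,174). The red one on the roof at (285,225) is the one meant. I'll check it in a close crop.

Run:
```python
import cv2,numpy as np
t=cv2.imread("pics/top0.png");s=cv2.imread("pics/scene0.png")
a=cv2.resize(t[155:275,235:335],None,fx=5,fy=5,interpolation=cv2.INTER_CUBIC)
b=cv2.resize(t[235:325,105:175],None,fx=4,fy=4,interpolation=cv2.INTER_CUBIC)
o=np.zeros((600,800,3),np.uint8);o[:,:500]=a;o[:360,510:790]=b
cv2.imwrite("pics/c1.png",o)
c=cv2.resize(s[180:300,220:360],None,fx=5.5,fy=5,interpolation=cv2.INTER_CUBIC)
cv2.imwrite("pics/c2.png",c)
```

```text
(no output)
```

View pics/c1.png

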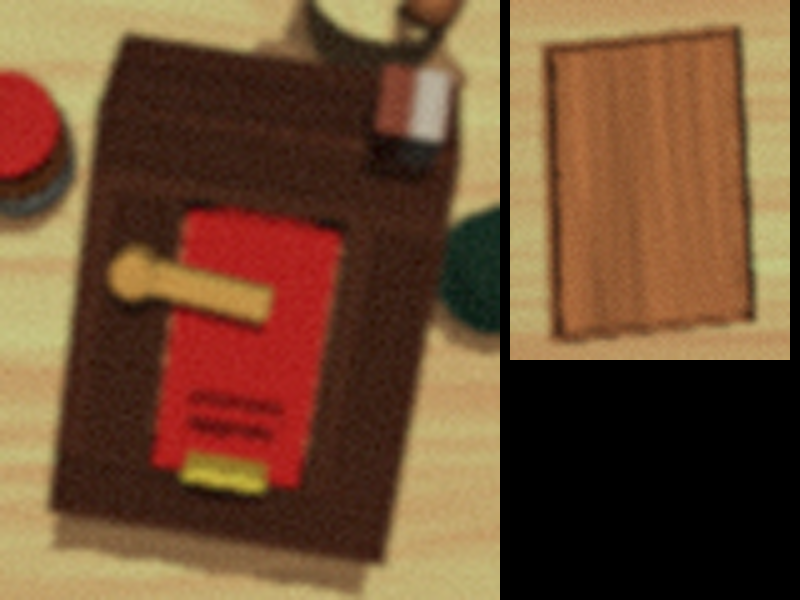

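View pics/c2.png

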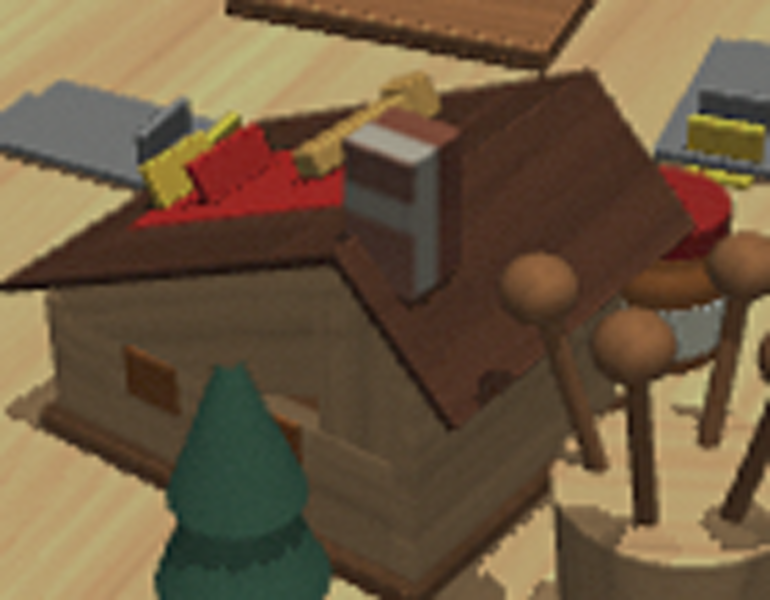

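The crop confirms the red door with the yellow tab, seen in the top crop at tab (225,474), door corners (153,467), (298,489), (342,232), (190,210), and button hub (133,275) to tip (270,303). Next I'll fit the poses.

```bash
cat > h.py <<'E'
import cv2,numpy as np
from scipy.optimize import least_squares
from rig import manip,get_image,camera_info
def proj(n,P):
    c=camera_info(n);return cv2.projectPoints(np.float64(P).reshape(-1,3),c["rvec"],c["tvec"],c["mtx"],None)[0][:,0]
def roof(p,q):  # p=X,Y,yaw
    q=np.atleast_2d(np.float64(q))/1000;C,S=np.cos(.5),np.sin(.5)
    h=q[:,0]*C-q[:,2]*S;z=q[:,0]*S+q[:,2]*C+.124
    c,s=np.cos(p[2]),np.sin(p[2])
    return np.c_[p[0]+h*c-q[:,1]*s,p[1]+h*s+q[:,1]*c,z]
E
python3 - <<'E'
from h import *
T=[(-92,78,0,52,512),(-92,-78,0,383,562),(-60,33,0,153,467),(-60,-33,0,298,489),(60,33,0,190,210),(60,-33,0,342,232),(32,52,17,133,275)]
S=[(-92,-78,0,2,287),(100,-78,0,335,262),(100,78,0,592,70),(-60,-33,0,133,226),(32,52,17,418,88)]
T=np.array(T,float);S=np.array(S,float)
tp=T[:,3:]/5+[235,155];sp=S[:,3:]/[5.5,5]+[220,180]
f=lambda p:np.r_[proj("top",roof(p,T[:,:3]))-tp,proj("scene",roof(p,S[:,:3]))-sp].ravel()
r=least_squares(f,[.5,0,-.1],loss="soft_l1");p=r.x;print("roof",p);print(f(p).reshape(-1,2).round(1).tolist())
a=np.linspace(-.2,.8,101)
tip=[proj("top",roof(p,[32+60*np.sin(x),52-60*np.cos(x),14]))[0] for x in a]
d=np.linalg.norm(np.array(tip)-[235+270/5,155+305/5],axis=1);print("turn",a[d.argmin()],d.min())
K=np.array([(545,45),(738,28),(755,320),(557,338)],float);kp=(K-[510,0])/4+[105,235]
def tr(q):
    c,s=np.cos(q[2]),np.sin(q[2]);L=np.array([(90,60),(90,-60),(-90,-60),(-90,60)])/1000
    return np.c_[q[0]+L[:,0]*c-L[:,1]*s,q[1]+L[:,0]*s+L[:,1]*c,np.full(4,.015)]
g=lambda q:(proj("top",tr(q))-kp).ravel()
r=least_squares(g,[.4,.3,0]);print("tray",r.x,g(r.x).round(1))
np.save("p.npy",np.r_[p,r.x])
for n,q in dict(tab=(-53,0,10),hub=(32,52,8),rib=(-23,0,10),pivot=(65,0,-5)).items():print(n,roof(p,q).round(4))
E
```

```text
roof [ 0.52512953 -0.03267515 -0.16783733]
[[-0.8, -0.8], [0.7, -0.2], [0.2, -1.5], [0.2, -1.4], [-0.1, -0.8], [-0.1, -0.6], [0.1, -0.5], [-1.2, -1.2], [-0.4, -2.3], [-0.5, -1.1], [-1.6, -0.3], [-3.0, -2.3]]
turn -0.1 0.094962522517382
tray [0.4093818  0.31724212 0.08994746] [-0.1 -0.5  0.5 -1.3  0.3  0.4 -0.6  1.3]
tab [[ 0.4745 -0.0241  0.1074]]
hub [[0.5577 0.0145 0.1464]]
rib [[ 0.5005 -0.0285  0.1217]]
pivot [[ 0.5837 -0.0426  0.1508]]
```

```bash
cat >> h.py <<'E'
def lvl(w,p):  # world -> level cottage frame about roof origin, mm: h,y,z(rel. 124)
    d=np.array(w)-[p[0],p[1],.124];c,s=np.cos(p[2]),np.sin(p[2])
    return 1000*np.array([d[0]*c+d[1]*s,-d[0]*s+d[1]*c,d[2]])
P=np.load("p.npy");P[0]-=.0012
def where():
    s=manip.get_state();q=s["ee_rot"];print("t",s["clock"],"lvl",lvl(s["position"],P).round(1),"yaw",round(2*np.arctan2(q[2],q[1]),4),"F",s["contact_force"].round(1),"w",round(s["width"],4),"gf",s["gripper_force"].round(1),"tilt",q[[0,3]].round(3))
E
python3 - <<'E'
from h import *
where()
w=[]
for t in [-.1,.15,.4,.65,.9,1.15,1.4,1.62]:
    s=12.5*abs(np.cos(t))+14.5*abs(np.sin(t));d=7+s;r=42
    x=32+r*np.sin(t)-d*np.cos(t);y=52-r*np.cos(t)-d*np.sin(t)
    h=.878*x-6.7*max(np.cos(t),0);w.append([h,y,.546*(h+11)+8])
w=np.array(w);print(w.round(1));print((np.diff(w,axis=0)*[1,-1,-1]).round(1))
E
```

```text
Traceback (most recent call last):
  File "h.py", line 16, in where
    s=manip.get_state();q=s["ee_rot"];print("t",s["clock"],"lvl",lvl(s["position"],P).round(1),"yaw",round(2*np.arctan2(q[2],q[1]),4),"F",s["contact_force"].round(1),"w",round(s["width"],4),"gf",s["gripper_force"].round(1),"tilt",q[[0,3]].round(3))
                                                                                                                                                                                                   ^^^^^^^^^^^^^^^^^^^^^^^^
AttributeError: 'float' object has no attribute 'round'
```

```bash
sed -i 's/s\["gripper_force"\].round(1)/round(s["gripper_force"],1)/' h.py
python3 - <<'E'
from h import *
where()
w=[]
for t in [-.1,.15,.4,.65,.9,1.15,1.4,1.62]:
    s=12.5*abs(np.cos(t))+14.5*abs(np.sin(t));d=7+s;r=42
    x=32+r*np.sin(t)-d*np.cos(t);y=52-r*np.cos(t)-d*np.sin(t)
    h=.878*x-6.7*max(np.cos(t),0);w.append([h,y,.546*(h+11)+8])
w=np.array(w);print(w.round(1));print((np.diff(w,axis=0)*[1,-1,-1]).round(1))
E
python3 -m crank '{"translation":[[0,0,-10],[0,0,-10],[0,0,-10]],"roll":[0.142,0.142,0.142],"fingers":[0,0,0]}' 40
python3 -c "from h import *;where()"
```

```text
t 0.1 lvl [-284.8 -578.5  106.5] yaw 0.2578 F [ 0.1 -0.6 -0.2] w 0.085 gf 0.0 tilt [-0.001 -0.   ]
[[-0.5 12.3 13.7]
 [ 8.3  7.3 18.5]
 [16.7  3.9 23.1]
 [27.1  3.  28.8]
 [38.6  5.4 35.1]
 [49.9 11.7 41.3]
 [59.8 21.8 46.7]
 [65.9 32.  50. ]]
[[  8.8   5.   -4.8]
 [  8.5   3.3  -4.6]
 [ 10.4   0.9  -5.7]
 [ 11.5  -2.4  -6.3]
 [ 11.4  -6.3  -6.2]
 [  9.9 -10.1  -5.4]
 [  6.1 -10.2  -3.3]]
clock: 0.4
position: [0.1465, -0.5557, 0.261]
ee_rot: [-0.001, 0.996, -0.087, -0.0]
contact_force: [0.5, 0.7, -0.2]
width: 0.044
gripper_force: 0.0
t 0.4 lvl [-284.7 -578.7  137. ] yaw -0.1741 F [ 0.5  0.7 -0.2] w 0.044 gf 0.0 tilt [-0.001 -0.   ]
```

```bash
python3 -m crank '{"translation":[[23,-49,0],[23,-49,0],[23,-49,0],[23,-49,0],[23,-49,0],[23,-49,0]],"roll":[0,0,0,0,0,0],"fingers":[0,0,0,0,0,0]}' >/dev/null
python3 -m crank '{"translation":[[23,-49,0],[23,-49,0],[23,-49,0],[23,-49,0],[23,-49,0],[20,-45,0],[0,0,0]],"roll":[0,0,0,0,0,0,0],"fingers":[0,0,0,0,0,0,0]}' >/dev/null
python3 -c "from h import *;where()"
```

```text
t 1.7 lvl [-29.1 -30.8 136.8] yaw -0.161 F [-1.  -0.9  0. ] w 0.0 gf 0.0 tilt [-0.002  0.   ]
```

```bash
python3 -m crank '{"translation":[[10,-21,0],[10,-20,20],[0,0,40],[0,0,30],[0,0,15],[0,0,12],[0,0,0]],"roll":[0,0,0,0,0,0,0],"fingers":[0,0,0,0,0,0,0]}' >/dev/null
python3 - <<'E'
from h import *
where()
a=get_image("top");b=get_image("scene")
A=cv2.resize(a[155:275,235:335],None,fx=4,fy=4,interpolation=3);B=cv2.resize(b[160:280,220:320],None,fx=4,fy=4,interpolation=3)
cv2.imwrite("pics/c3.png",np.hstack([A,B]))
E
```

```text
t 2.4 lvl [-12.    4.1  18.7] yaw -0.1688 F [-1.   0.6  0.2] w -0.0003 gf 0.0 tilt [-0.    -0.002]
```

View pics/c3.png

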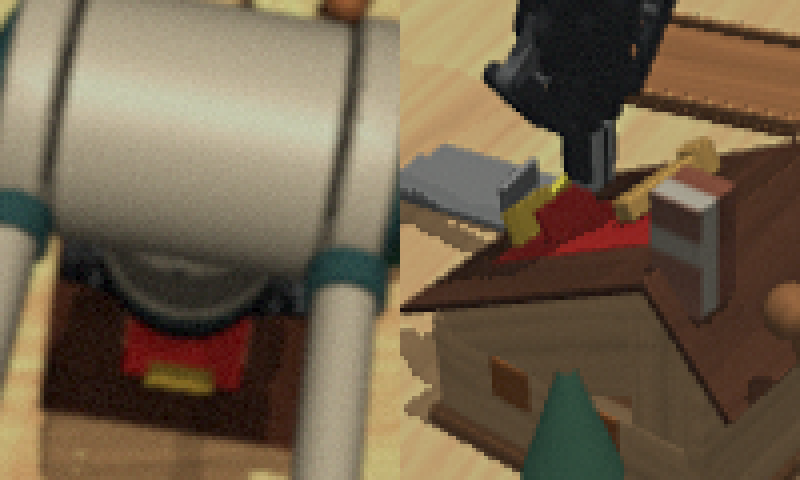

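The closed fingertips, at (590,190) in the right half, stand between the rib and the bar's end at (625,210), on the bar's eave side. I'll lower a little and push along the arc.

```bash
python3 -m crank '{"translation":[[0,-4,6],[6,-2,0],[6,-2,-1],[9,4,-5],[8.5,3.3,-4.6],[10.4,0.9,-5.7],[0,0,0]],"roll":[0,0,0,0,0,0,0],"fingers":[0,0,0,0,0,0,0]}' >/dev/null
python3 -c "from h import *;where()"
python3 -m crank '{"translation":[[11.5,-2.4,-6.3],[11.4,-6.3,-6.2],[9.9,-10,-5.4],[6,-10,-3.3],[1,-6,-0.5],[0,-6,0],[0,0,0]],"roll":[0,0,0,0,0,0,0],"fingers":[0,0,0,0,0,0,0]}' >/dev/null
python3 - <<'E'
from h import *
where()
b=get_image("scene")
cv2.imwrite("pics/c4.png",cv2.resize(b[160:280,220:340],None,fx=5,fy=5,interpolation=3))
E
```

```text
t 3.2 lvl [32.   3.8 31.7] yaw -0.1686 F [0.3 0.4 1. ] w 0.0002 gf 0.1 tilt [0.001 0.002]
t 3.9 lvl [69.  46.  52.3] yaw -0.1674 F [ 0.6 -0.8 -0.7] w -0.0001 gf 0.0 tilt [-0.  0.]
```

View pics/c4.png

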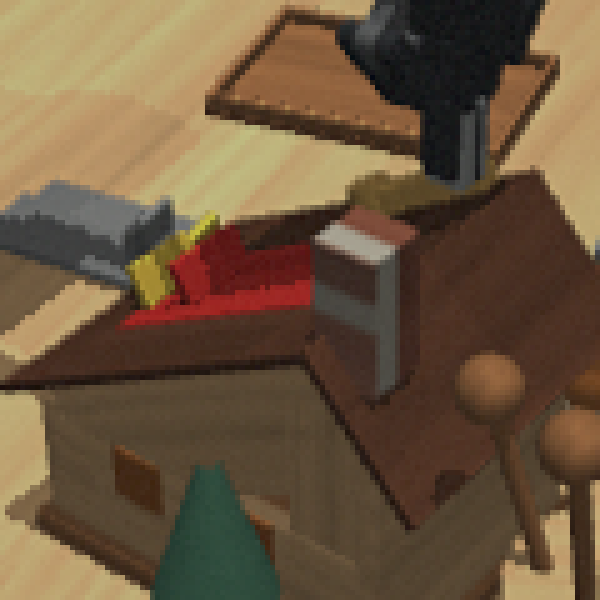

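The bar now runs from the hub at (365,190) to its end at (495,180), straight up the slope and beside the door. Next is the tab: I'll grip its two ends along y, so the door can pivot between the vertical pads.

```bash
python3 -m crank '{"translation":[[0,8,-20],[0,0,-30],[-42,13,0],[-42,13,0],[-40,12,10],[0,0,40],[0,0,20],[0,0,0]],"roll":[0,0,0,0,0,0,0,0],"fingers":[0,0,0.7,0.7,0.7,0.7,0.7,0.7]}' 60 >/dev/null
python3 -c "from h import *;where()"
```

```text
t 4.75 lvl [-58.4  -0.7  29.9] yaw -0.1687 F [ 0.5 -0.6  0.3] w 0.0595 gf 0.0 tilt [-0.001 -0.003]
```

```bash
python3 -m crank '{"translation":[[3,0,20],[0,0,15],[0,0,5],[0,0,0]],"roll":[0,0,0,0],"fingers":[0.7,0.7,0.7,0.7]}' 60 >/dev/null
python3 - <<'E'
from h import *
where()
a=get_image("top");b=get_image("scene")
A=cv2.resize(a[195:275,245:325],None,fx=5,fy=5,interpolation=3);B=cv2.resize(b[180:260,210:290],None,fx=5,fy=5,interpolation=3)
cv2.imwrite("pics/c5.png",np.hstack([A,B]))
E
```

```text
t 5.15 lvl [-51.9  -0.7  -7.6] yaw -0.1683 F [-0.2 -0.4 -0.6] w 0.0595 gf 0.0 tilt [-0. -0.]
```

View pics/c5.png

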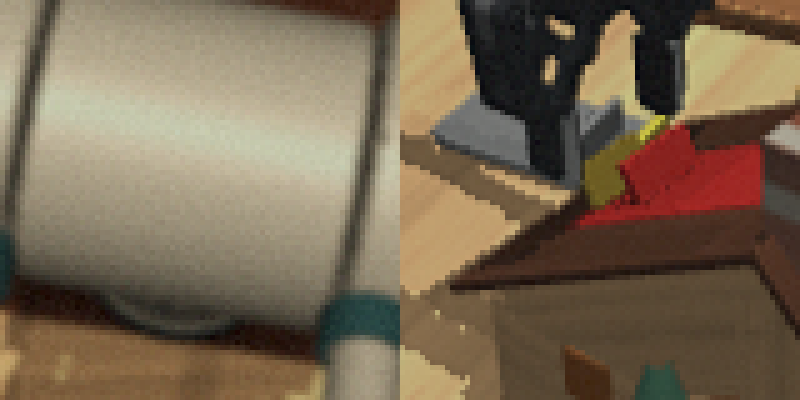

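The fingers straddle the yellow tab: near tip at (555,180), far tip at (660,110), with the tab between at (620,160). I'll lower and close.

```bash
python3 -m crank '{"translation":[[-3.5,0,7],[0,0,6],[0,0,0]],"roll":[0,0,0],"fingers":[0.7,0.7,0.7]}' 60 >/dev/null
python3 -c "from h import *;where()"
python3 -m crank '{"translation":[[0,0,0],[0,0,0],[0,0,0],[0,0,0]],"roll":[0,0,0,0],"fingers":[0.2,0.2,0.2,0.2]}' 60 >/dev/null
python3 -c "from h import *;where()"
```

```text
t 5.55 lvl [-56.4  -0.7 -21.4] yaw -0.1682 F [ 0.6 -0.6 -0.2] w 0.06 gf 0.0 tilt [-0.    -0.001]
t 5.95 lvl [-55.4  -0.7 -20.4] yaw -0.1681 F [-1.4  1.4  3.3] w 0.0334 gf 59.4 tilt [0. 0.]
```

```bash
python3 -m crank '{"translation":[[3,0,-1.6],[3,0,-1.6],[2,0,-1],[1,0,-0.6],[0,0,0]],"roll":[0,0,0,0,0],"fingers":[0.2,0.2,0.2,0.2,0.2]}' 90 >/dev/null
python3 -c "from h import *;where()"
```

```text
t 6.45 lvl [-50.4  -0.7 -17.3] yaw -0.1681 F [-7.6  0.4 -0.8] w 0.032 gf 89.3 tilt [-0.    -0.004]
```

```bash
python3 -m crank '{"translation":[[2,0,-1],[2,0,-1],[0,0,0]],"roll":[0,0,0],"fingers":[0.2,0.2,0.2]}' 90 >/dev/null
python3 -c "from h import *;where()"
```

```text
t 6.75 lvl [-47.7  -0.6 -15.7] yaw -0.168 F [-8.6  0.2 -1.4] w 0.0321 gf 89.4 tilt [-0.001 -0.006]
```

```bash
python3 -m crank '{"translation":[[0,0,-4],[-1,0,-6],[-2,0,-6],[-1,0,-6],[0,0,0]],"roll":[0,0,0,0,0],"fingers":[0.2,0.2,0.2,0.2,0.2]}' 90 >/dev/null
python3 - <<'E'
from h import *
where()
b=get_image("scene")
cv2.imwrite("pics/c6.png",cv2.resize(b[170:270,210:310],None,fx=5,fy=5,interpolation=3))
E
```

```text
t 7.25 lvl [-52.   -0.4   6.1] yaw -0.1682 F [-7.2  0.9 -4.9] w 0.0325 gf 89.7 tilt [-0.001 -0.006]
```

View pics/c6.png

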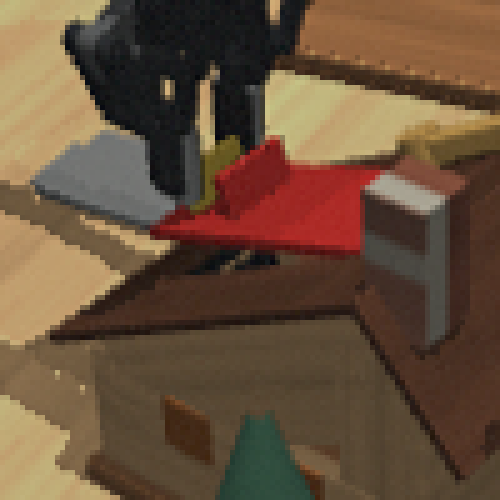

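The door has pivoted up cleanly: lower edge at (155,232), held by the tab. I'll lift on to about 0.4 rad, then draw it out.

```bash
python3 -m crank '{"translation":[[-1,0,-6],[-1,0,-6],[0,0,-6],[0,0,-5],[0,0,0]],"roll":[0,0,0,0,0],"fingers":[0.2,0.2,0.2,0.2,0.2]}' 90 >/dev/null
python3 -c "from h import *;where()"
python3 -m crank '{"translation":[[-6,0,0],[-7,0,0.5],[-7,0,1],[-7,0,1],[-7,0,0],[0,0,0]],"roll":[0,0,0,0,0,0],"fingers":[0.2,0.2,0.2,0.2,0.2,0.2]}' 90 >/dev/null
python3 - <<'E'
from h import *
where()
b=get_image("scene")
cv2.imwrite("pics/c7.png",cv2.resize(b[170:270,200:300],None,fx=5,fy=5,interpolation=3))
E
```

```text
t 7.8 lvl [-53.2  -1.9  29.2] yaw -0.1694 F [-8.  -2.7 -5.3] w 0.0319 gf 89.8 tilt [ 0.001 -0.006]
t 8.4 lvl [-83.6  -0.5  28.8] yaw -0.168 F [-0.1 -0.6 -2.4] w 0.032 gf 89.3 tilt [-0. -0.]
```

View pics/c7.png

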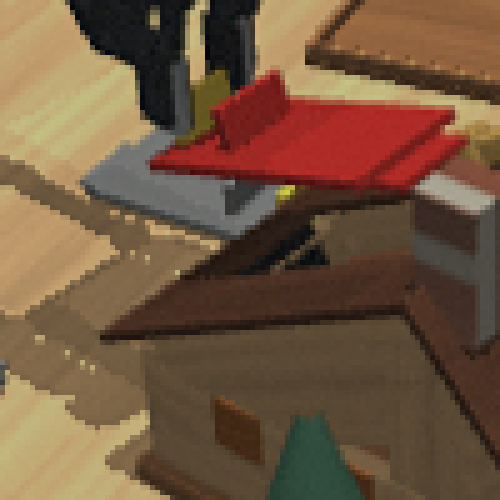

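The door is out. The tongue, at (440,150), hangs free of the frame, and the plate is nearly level. I'll raise it and carry it to the tray.

```bash
python3 -m crank '{"translation":[[-10,0,-15],[-15,0,-15],[-15,0,-15],[0,-15,-5],[0,-30,0],[0,-30,0],[0,-30,0],[0,-30,0]],"roll":[0,0,0,0,-0.06,-0.07,-0.07,-0.058],"fingers":[0.2,0.2,0.2,0.2,0.2,0.2,0.2,0.2]}' 90 >/dev/null
cat >> h.py <<'E'
def togo(x,y):
    s=manip.get_state();q=s["ee_rot"];ps=2*np.arctan2(q[2],q[1]);d=np.array([x,y])-s["position"][:2]
    print("togo tool x,y mm",1000*np.array([d@[np.cos(ps),np.sin(ps)],d@[np.sin(ps),-np.cos(ps)]]).round(4),"z",s["position"][2],"roll",ps-.09)
E
python3 -c "from h import *;where();togo(.3496,.3118)"
```

```text
t 9.25 lvl [-133.5  134.8   79.1] yaw 0.0922 F [ 0.2 -0.7 -1.5] w 0.0318 gf 89.6 tilt [-0.     0.001]
togo tool x,y mm [ -47.6 -194.5] z 0.20308218705637687 roll 0.0021633028370325463
```

```bash
python3 -m crank '{"translation":[[-8,-33,0],[-8,-33,0],[-8,-33,0],[-8,-33,0],[-8,-33,10],[-8,-29,20],[0,0,30],[0,0,0]],"roll":[0,0,0,0,0,0,0,0],"fingers":[0.2,0.2,0.2,0.2,0.2,0.2,0.2,0.2]}' 90 >/dev/null
python3 -m crank '{"translation":[[0,0,30],[0,0,25],[0,0,10],[0,0,0]],"roll":[0,0,0,0],"fingers":[0.2,0.2,0.2,0.2]}' 90 >/dev/null
python3 - <<'E'
from h import *
where();togo(.3496,.3118)
a=get_image("top");b=get_image("scene")
A=cv2.resize(a[220:340,95:195],None,fx=4,fy=4,interpolation=3);B=cv2.resize(b[120:240,240:340],None,fx=4,fy=4,interpolation=3)
cv2.imwrite("pics/c8.png",np.hstack([A,B]))
E
```

```text
t 10.45 lvl [-229.8  308.2  -46.6] yaw 0.089 F [ 0.1 -0.2 -1.4] w 0.0321 gf 89.7 tilt [ 0.    -0.001]
togo tool x,y mm [ 0.9 -2.1] z 0.07736227984277623 roll -0.0010450675000529125
```

View pics/c8.png

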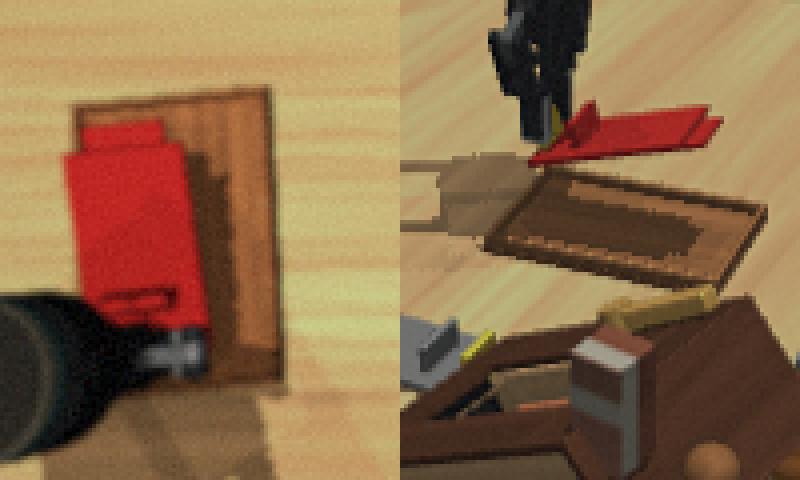

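Run:
```python
from h import *
from scipy.spatial.transform import Rotation as R
T=np.array([(60,33,0,65,155),(60,-33,0,182,143),(-60,-33,0,210,330),(73,22,-6,83,125),(73,-22,-6,162,120)],float)
S=np.array([(-60,-33,0,530,160),(60,-33,0,690,142),(60,33,0,712,108),(73,-22,-6,705,147),(73,22,-6,722,118)],float)
tp=T[:,3:]/4+[95,220];sp=S[:,3:]/4+[240,120]
def W(v,q):return R.from_euler("ZYX",[v[3],-v[4],v[5]]).apply(q/1000)+v[:3]
f=lambda v:np.r_[proj("top",W(v,T[:,:3]))-tp,proj("scene",W(v,S[:,:3]))-sp].ravel()
r=least_squares(f,[.4,.31,.07,.09,.1,0],loss="soft_l1");print("door xyz yaw pitchup roll",r.x.round(3),f(r.x).round(1))
c=W(r.x,np.array([3.,0,-8]));print("centre",c,"tray",P[3:],"TCP",manip.get_state()["position"])
```

```text
door xyz yaw pitchup roll [ 0.412  0.318  0.082  0.094  0.287 -0.027] [-9.000e-01 -4.400e+00 -8.000e-01 -4.400e+00 -1.000e-01  4.000e-01
 -3.000e-01 -3.600e+00 -6.000e-01 -4.300e+00 -9.870e+01  6.000e-01
 -1.006e+02  1.000e+00 -9.830e+01  1.000e-01 -9.820e+01 -3.000e-01
 -9.740e+01  6.000e-01]
centre [0.41711959 0.31820958 0.07505912] tray [0.4093818  0.31724212 0.08994746] TCP [0.34998582 0.31052789 0.07875277]
```

Run:
```python
from h import *
from scipy.spatial.transform import Rotation as R
T=np.array([(60,33,0,65,155),(60,-33,0,182,143),(-60,-33,0,210,330),(73,22,-6,83,125),(73,-22,-6,162,120)],float)
S=np.array([(-60,-33,0,530,160),(60,-33,0,690,142),(60,33,0,712,108),(73,-22,-6,705,147),(73,22,-6,722,118)],float)
tp=T[:,3:]/4+[95,220];sp=(S[:,3:]-[400,0])/4+[240,120]
def W(v,q):return R.from_euler("ZYX",[v[3],-v[4],v[5]]).apply(q/1000)+v[:3]
f=lambda v:np.r_[proj("top",W(v,T[:,:3]))-tp,proj("scene",W(v,S[:,:3]))-sp].ravel()
r=least_squares(f,[.4,.31,.07,.09,.1,0],loss="soft_l1");v=r.x;print("door xyz yaw pitchup roll",v.round(3),f(v).round(1))
for q in [(-60,0,-5),(-60,0,-10),(73,0,-10),(3,0,-8),(-53,0,10)]:print(q,W(v,np.array(q,float)).round(4))
print("tray",P[3:],"TCP",manip.get_state()["position"])
```

```text
door xyz yaw pitchup roll [ 0.405  0.317  0.081  0.093  0.292 -0.024] [-0.7 -1.2 -0.6 -1.2  0.2  3.5 -0.1 -0.4 -0.3 -1.2 -0.9  0.6 -3.1  0.9
 -0.7 -0.1 -0.6 -0.5  0.2  0.4]
(-60, 0, -5) [0.3492 0.3119 0.0588]
(-60, 0, -10) [0.3507 0.312  0.054 ]
(73, 0, -10) [0.4774 0.3238 0.0923]
(3, 0, -8) [0.4101 0.3176 0.0741]
(-53, 0, 10) [0.3515 0.3125 0.0752]
tray [0.4093818  0.31724212 0.08994746] TCP [0.34998582 0.31052789 0.07875277]
```

The door hangs with its tongue end pitched up by about 0.29 rad, centred over the tray. I'll lower until the tab end touches, then ease the grip so it swings down flat.

```bash
python3 -m crank '{"translation":[[-3,-1,20],[0,0,15],[0,0,5],[0,0,0]],"roll":[0,0,0,0],"fingers":[0.2,0.2,0.2,0.2]}' 90 >/dev/null
python3 -c "from h import *;where();togo(.3496,.3118)"
python3 -m crank '{"translation":[[0,0,3],[0,0,3],[0,0,0]],"roll":[0,0,0],"fingers":[0.2,0.2,0.2]}' 90 >/dev/null
python3 -c "from h import *;where();togo(.3496,.3118)"
```

```text
t 10.95 lvl [-232.6  309.2  -85.9] yaw 0.0896 F [-0.   0.6 -0.8] w 0.0322 gf 89.7 tilt [-0.  0.]
togo tool x,y mm [ 3.4 -0.4] z 0.03809940240196283 roll -0.0004322941773891448
t 11.25 lvl [-233.   309.   -92.3] yaw 0.0897 F [-0.4  0.  -1.8] w 0.0319 gf 89.7 tilt [-0.  0.]
togo tool x,y mm [ 3.8 -0.5] z 0.03171513251722033 roll -0.00026912007741825006
```

```bash
python3 -m crank '{"translation":[[0,0,3],[0,0,0]],"roll":[0,0],"fingers":[0.2,0.2]}' 60 >/dev/null
python3 -c "from h import *;where()"
python3 -m crank '{"translation":[[0,0,2],[0,0,0]],"roll":[0,0],"fingers":[0.2,0.2]}' 40 >/dev/null
python3 -c "from h import *;where()"
python3 -m crank '{"translation":[[0,0,2],[0,0,0]],"roll":[0,0],"fingers":[0.2,0.2]}' 30 >/dev/null
python3 -c "from h import *;where()"
```

```text
t 11.45 lvl [-233.2  308.8  -95.6] yaw 0.0898 F [ 0.9 -0.1 -1.2] w 0.0319 gf 89.7 tilt [ 0. -0.]
t 11.65 lvl [-233.2  308.8  -97.7] yaw 0.0898 F [-0.1  0.4 -1. ] w 0.032 gf 89.7 tilt [ 0. -0.]
t 11.85 lvl [-232.3  309.3  -98.7] yaw 0.0903 F [ 0.  -1.4  6.9] w 0.0321 gf 90.6 tilt [-0.     0.001]
```

```bash
python3 -m crank '{"translation":[[0,0,1],[0,0,0],[0,0,0]],"roll":[0,0,0],"fingers":[0.33,0.33,0.33]}' 20 >/dev/null
python3 -c "from h import *;where()"
```

```text
t 12.15 lvl [-231.8  309.4  -98.9] yaw 0.0906 F [ 0.5 -3.3 11. ] w 0.0317 gf 91.3 tilt [-0.     0.001]
```

```bash
python3 -m crank '{"translation":[[0,0,0],[0,0,0]],"roll":[0,0],"fingers":[0.38,0.38]}' 20 >/dev/null
python3 -c "from h import *;where()"
python3 -m crank '{"translation":[[0,0,0],[0,0,0]],"roll":[0,0],"fingers":[0.395,0.395]}' 20 >/dev/null
python3 -c "from h import *;where()"
```

```text
t 12.35 lvl [-231.9  309.4  -99. ] yaw 0.0905 F [ 0.5 -2.  10.9] w 0.0325 gf 74.8 tilt [-0.     0.001]
t 12.55 lvl [-232.   309.6  -99.2] yaw 0.0901 F [-1.1 -1.7  9.4] w 0.0342 gf 48.1 tilt [-0.     0.001]
```

```bash
python3 -m crank '{"translation":[[0,0,0],[0,0,0]],"roll":[0,0],"fingers":[0.408,0.408]}' 20 >/dev/null
python3 -c "from h import *;where()"
python3 -m crank '{"translation":[[0,0,2],[0,0,0],[0,0,2],[0,0,0]],"roll":[0,0,0,0],"fingers":[0.408,0.408,0.408,0.408]}' 20 >/dev/null
python3 - <<'E'
from h import *
where()
b=get_image("scene");a=get_image("top")
A=cv2.resize(a[220:340,95:195],None,fx=4,fy=4,interpolation=3);B=cv2.resize(b[120:240,240:340],None,fx=4,fy=4,interpolation=3)
cv2.imwrite("pics/c9.png",np.hstack([A,B]))
E
```

```text
t 12.75 lvl [-231.7  309.7  -99.4] yaw 0.0903 F [ 1.3 -1.   7. ] w 0.0347 gf 24.7 tilt [-0.     0.002]
t 13.15 lvl [-229.5  310.7 -102.2] yaw 0.0911 F [ 3.1 -2.5 12.7] w 0.0349 gf 27.2 tilt [-0.001  0.004]
```

View pics/c9.png

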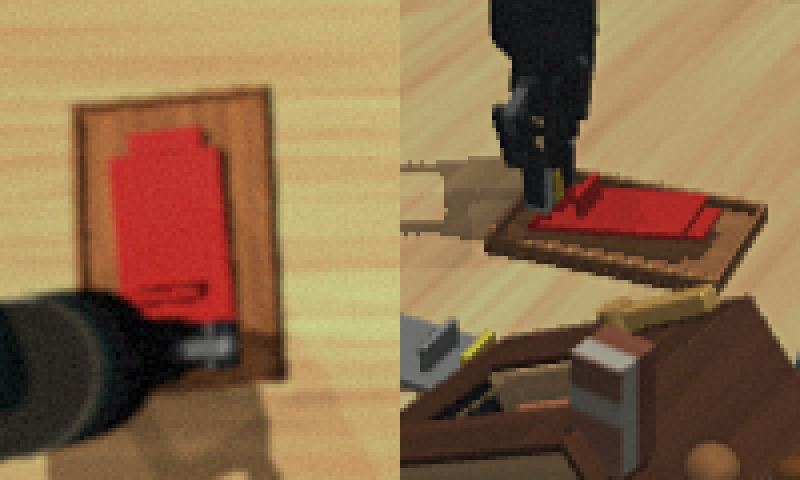

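The door is now almost flat inside the tray: plate centre at about (175,235) in the left half, tongue end only slightly raised. I'll ease the fingers open so it settles, then retreat.

```bash
python3 -m crank '{"translation":[[0,0,0],[0,0,0],[0,0,0],[0,0,-1],[0,0,-1]],"roll":[0,0,0,0,0],"fingers":[0.412,0.416,0.42,0.424,0.43]}' 20 >/dev/null
python3 -c "from h import *;where()"
python3 -m crank '{"translation":[[0,0,-1],[0,0,0],[0,0,0],[0,0,-10],[0,0,-20],[0,0,-30],[0,0,-40],[0,0,-40]],"roll":[0,0,0,0,0,0,0,0],"fingers":[0.5,0.65,0.75,0.75,0.75,0.75,0.75,0.75]}' 20 >/dev/null
python3 -m crank '{"translation":[[-40,0,-40],[-40,0,-30],[-30,0,0],[0,0,0]],"roll":[0,0,0,0],"fingers":[0.75,0.75,0.75,0.75]}' >/dev/null
python3 - <<'E'
from h import *
where()
b=get_image("scene");a=get_image("top")
A=cv2.resize(a[130:345,95:345],None,fx=2.2,fy=2.2,interpolation=3)[:480];B=cv2.resize(b[130:290,235:315],None,fx=3,fy=3,interpolation=3)[:len(A)]
A=A[:len(B)];B=B[:len(A)]
o=np.hstack([A,B]);print(o.shape);cv2.imwrite("pics/c10.png",o)
E
```

```text
t 13.75 lvl [-233.5  308.7 -102.6] yaw 0.0898 F [-0.4 -0.4 -0.1] w 0.0365 gf 0.0 tilt [ 0. -0.]
t 14.95 lvl [-338.3  280.6  105.5] yaw 0.0923 F [ 0.1 -0.2 -0.1] w 0.064 gf 0.0 tilt [-0.001  0.   ]
(473, 790, 3)
```

View pics/c10.png

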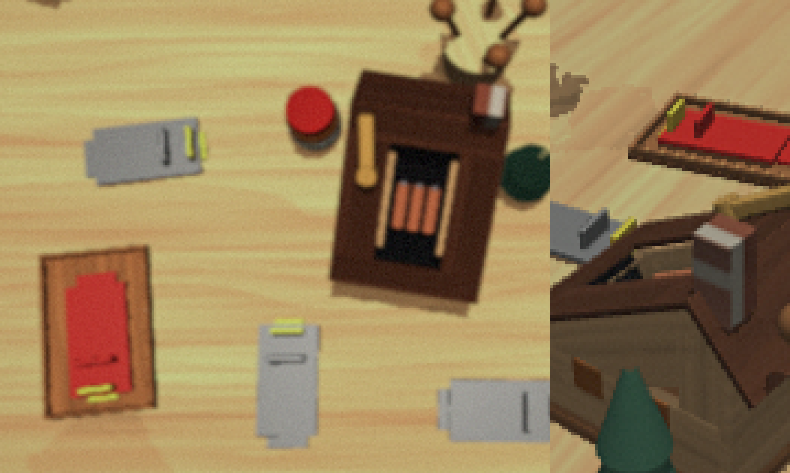

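The red door lies flat in the tray at (98,335), ribbed face up and lengthwise inside the walls. The button is clear at (366,150), and the jar, fir and crock haven't moved.

```bash
python3 -c "from rig import manip;print(manip.sign_off())"
```

```text
the job is handed in; nothing more can be done
None
```

The job is handed in at about 15 s of the 58 s: the turn-button is swung clear and the red door lies flat in the tray, ribbed face up and lengthwise; jar, fir and crock look unmoved, though the boards were outside the last picture.

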